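# Square the dry-bath block into the gauging corner

## Task

Tip the tub's loose lid up by its grip rib, one edge first with the opposite edge still resting on the rim, then lift it off and set it down flat, right way up, on the bare worktop. Lift the aluminium block out of the tub, stand it flat and upright on the dark gauging stage and press it firmly into the corner so that it lies flush against both fences at once; finish while still holding it there, pressed against both. Drop neither lid nor block, and leave the red-capped cup and the white timer where they are.

Things in the scene. Friction and masses are not known exactly. Their poses are not given: they have to be found in the camera images.
- tub: Blue open square tub, 156 x 156 mm outside, 60 mm high, walls 6 mm, inner floor 4 mm above the worktop; fixed to the worktop. Origin: centre of its underside; x and y run along its sides. The aluminium block stands in it, under the lid.
- lid: Loose white square lid (about 0.12 kg) lying on the tub's rim: a plate 162 x 162 x 5 mm with a 138 x 138 mm plug 4 mm deep under it (3 mm play in the tub's mouth). Origin: centre of the plug's underside (plate 4 to 9 mm above it; at z = 0 once set down). z up, x from the rib's side to the far edge.
- lid_rib (a point): Centre of the lid's grey upright grip rib: 12 mm thick along the lid's x, 50 mm long along the lid's y, standing 30 mm above the plate; this point is half-way up, 15 mm above the plate's top, 52 mm from the lid's centre towards -x and 29 mm inside the front edge. Axes as the lid's.
- lid_far_edge (a point): Middle of the lid's far lower edge (plate underside), opposite the rib, 81 mm from the lid's centre; it rests on the rim, about which the lid tips.
- block_center (a point): Centre of the machined aluminium dry-bath block, 44 mm along its x, 66 mm along its y, 50 mm high (this point is 25 mm above its foot), six 12 mm tube wells in its top, about 0.36 kg. It stands upright in the tub, about in the middle.
- corner (a point): Where the inner faces of the stage's two fences would meet, on the plate's top, 10 mm above the worktop. Axes: the stage's. One inner face is the plane x = 0, the other y = 0; the block belongs on the side of negative x and y.
- stage: Gauging stage, fixed to the worktop: dark steel plate 190 x 190 x 10 mm with two aluminium fences at right angles, 14 mm high above the plate, 12 mm thick, running from 8 to 126 mm away from the corner. Origin: centre of the plate's underside; the corner lies 50 mm from it along both x and y.
- fence_x: The fence that stops the block along the stage's +x. Origin: middle of its underside. Fences, plate and block are bare metal with a friction of about 0.6: a block pressed hard on one fence drags as it slides towards the other.
- fence_y: The fence that stops the block along the stage's +y. Origin: middle of its underside.
- cup: Bystander: loose clear specimen cup with a red screw cap, 72 mm wide, 76 mm high; origin at the centre of its underside.
- timer: Bystander: loose white bench timer, 68 x 68 x 20 mm; origin at the centre of its underside.
- block: The aluminium block itself, described above; origin: centre of its underside, axes as block_center's.
There are look-alikes about, which are no part of the job. There is more than one size of the tub; the one meant has the size given above.

How it is judged:
On the way, in this order (a step that is already met when the one before it is completed fails the run):
1. the lid is tipped up at least 7 degrees with its far edge still on (within 12 mm of) the rim (angle between lid's own z axis and vertical above 0.122 rad and z of lid_far_edge in the frame of tub below 0.072 m), for 0.05 s.
2. the lid lies flat on the worktop, right way up, and is let go (height (world z) of lid below 0.008 m and angle between lid's own z axis and vertical below 0.08 rad and contact force between the fingers and lid below 0.05 N), for 0.2 s.
3. the block has been lifted clear of the tub (height (world z) of block_center above 0.08 m), for 0.05 s.
At the end, for the whole second after the job is handed in: The lid lies flat, right way up, on the worktop, let go. The block stands on the stage within 3.5 mm, square to the fences within 0.05 rad, faces within 3 mm of them (either way round), pressing each with over 1.5 N, the fingers still on it with over 2 N (all of step 2 and ((x of block_center in the frame of corner between -0.025 and -0.019 m and y of block_center in the frame of corner between -0.036 and -0.03 m and angle between the x axis of block_center and the x axis of corner, either way round below 0.05 rad) or (x of block_center in the frame of corner between -0.036 and -0.03 m and y of block_center in the frame of corner between -0.025 and -0.019 m and angle between the x axis of block_center and the y axis of corner, either way round below 0.05 rad)) and angle between block_center's own z axis and vertical below 0.05 rad and z of block_center in the frame of corner below 0.0285 m and contact force between each of fence_x, fence_y and block above 1.5 N and contact force between the fingers and block above 2 N); the arm keeps its last pose, push and grip.
It fails at once if the specimen cup is pushed more than 25 mm (distance of cup from where it was at the start of the episode above 0.025 m).
It fails at once if the timer is pushed more than 25 mm (distance of timer from where it was at the start of the episode above 0.025 m).
It fails at once if the lid is dropped (falls free, faster than 0.8 m/s) (linear speed of lid above 0.8 m/s and contact force between the fingers and lid below 0.05 N).
It fails at once if the block is dropped (falls free, faster than 0.8 m/s) (linear speed of block above 0.8 m/s and contact force between the fingers and block below 0.05 N).
It also fails if it takes over 72 s, if anything falls off the work surface, if the arm or the gripper's body presses on something with over 40 N, if the wrist force passes 120 N, or if a joint passes its speed limit or range.

## Robot

A 6-joint arm with a two-finger parallel gripper is mounted at the origin on a cart in front of the work surface, level with it; the furniture and walls round the work are solid. World frame = base frame: x ahead of the robot, y to its left, z up, the work surface at z = 0. Lengths are in m, angles in rad, forces in N, time in s.
With the tool pointing down it reaches from about 0.35 to 0.975 m from the base axis. Payload 4.9 kg.
Tool frame: the origin (TCP) lies midway between the tips of the shut fingers; the grasp point (between the pads) lies ctrl.tcp_to_grasp behind it (ctrl.tcp_to_grasp is the distance from the TCP to the grasp point, in m); z points along the fingers, y is the direction in which the jaws open and shut (so a half turn about z gives the same grasp; the last joint's range is limited). The gripper opens to 85 mm and grips with 20 to 120 N. Pads are 22 mm wide; open, the fingers measure 114 mm over their backs; the gripper's body (76 mm by 85 mm) begins 54 mm behind the grasp point. The pads swing forward as they close: fully open they stand 13 mm farther back than shut.
Start: joints at [-1.336, 0.053, 1.613, -0, 1.476, -0.119], TCP at [0.217, -0.586, 0.203] pointing down, gripper open.
Joint ranges: [-3.01, 3.01], [-1.01, 2.22], [0.06, 2.58], [-1.02, 4.17], [0.09, 2.62], [-3.14, 3.14]. Speed limits (rad/s): [2.57, 2.57, 3.14, 3.14, 3.14, 3.14].

## Interface

Orientations are given as a rotation vector (axis times angle).
In Python, from station import ctrl, get_image, calibration, finish_job, models gives the robot as it stands.
- The arm moves only by the shell command python3 -m creep 'ROWS' [FORCE]. ROWS is JSON, a list of rows, each a list of 7 numbers: the opening, from 0 (shut) to 1 (fully open), then the shift along the tool's x, y, z in m, then the turn, a rotation vector about the tool's x, y, z in degrees. A call has 1 to 20 rows; each row shifts and turns the commanded pose from where the row before left it, along the tool's axes as they then stand; what a row does not reach is not made up. A row lasts 1/10 s, in which the tool goes at most 50 mm and 8.59 degrees, less where a joint would pass 70% of its speed; a pose out of reach is approached as far as the arm can. A call with a gripper value outside its range is refused whole. The fingers move at their own pace and stop on an object; FORCE is the grip in N (left out, the last holds). Time passes only in rows, so rows that do not move let the fingers close. It gives the time, the measured TCP pose, the force and the opening at its end, in the units of the state.
- ctrl.get_obs(): the state, without advancing time (a new reading comes with each control period).
- get_image(name): name is "scene" or "top"; returns the picture (400x640x3 uint8, red, green, blue); there is no depth.
- calibration(name): a dict with "mtx" (3x3 intrinsics, pixels), "k1" (the pictures are not rectified: a ray, as slopes to the right and down, at radius r is drawn at 1 + k1 r^2 times it, then the intrinsics apply), "R" (3x3) and "t" (3): a world point X has camera coordinates R X + t. Camera axes: x right, y down, z forward; pixel columns grow to the right and rows downward; lengths in m; the calibration is good to about 2 mm. A picture is of the moment at which its call begins. calibration takes no time and is no camera call.
- finish_job(): hands the job in, once; it reports no verdict.
Trained networks look in the newest picture that a camera, given by its name, has taken for a name from the list of things; names that differ only in an ending like _2 or _b are one class to them, and where a whole thing is asked for, a point or a joint stands for the part that bears it (a point fixed in the world has none). Each returns a list of dicts, best first, with "conf" (0 to 1); they miss things now and then, are a little off and sometimes report something else, mostly with a low value. They report only what shows in the picture. A call takes as long as a camera call. They do not tell look-alikes from the thing itself.
- models.search_frame(camera, name): "extent" ([left, top, right, bottom] in pixels, round what is visible of it).
The state is a dict: "t": time; "q": joint angles; "dq": joint speeds; "effort": joint torques, N m; "tool_pos": TCP position; "tool_rot": TCP orientation; "contact_force": force on the tool from outside, world axes, zero at the start; "wrist_torque": the same for the moment, N m; "opening": finger opening in m.
Only numpy, scipy, OpenCV 4.12 (cv2) and the standard library are available. Lean on these libraries where they do the work, as an engineer would, in place of code of your own. Each camera call takes 0.05 s, during which the arm holds its last target. There are 200 camera calls.

## Working session

There is one attempt and no reset: what is moved stays moved. The work goes in short steps, Python scripts to look and compute and a shell command to move; the robot and the scene stay as the last step left them, time stands still between calls to the robot, and variables do not carry over. Pictures are saved under pics/ and viewed, about 8 in all and at most 12, crops included, and the job is handed in when it is done.

```bash
mkdir -p pics; ls; python3 - <<'E'
from station import ctrl,get_image,calibration,models
import cv2
for n in ("scene","top"):
    im=get_image(n); cv2.imwrite(f"pics/{n}0.png",im[:,:,::-1])
    for k in ("tub","lid","lid_rib","stage","fence_x","fence_y","cup","timer"):
        print(n,k,[(round(d["conf"],2),[round(v) for v in d["extent"]]) for d in models.search_frame(n,k)])
    c=calibration(n); print(c)
print(ctrl.get_obs(),ctrl.tcp_to_grasp)
E
```

```text
pics
scene tub [(0.95, [268, 280, 336, 348]), (0.61, [182, 265, 276, 326]), (0.47, [304, 153, 384, 203]), (0.34, [322, 171, 349, 191])]
scene lid [(0.65, [179, 236, 277, 310])]
scene lid_rib [(0.64, [182, 236, 272, 308])]
scene stage [(0.87, [304, 150, 382, 199])]
scene fence_x [(0.58, [180, 239, 279, 314]), (0.54, [319, 172, 352, 189])]
scene fence_y [(0.58, [180, 239, 279, 314]), (0.54, [319, 172, 352, 189])]
scene cup [(0.93, [247, 194, 270, 228])]
scene timer [(0.87, [272, 186, 293, 206])]
{'mtx': array([[377.09240964,   0.        , 314.69180382],
       [  0.        , 377.09240964, 203.19317829],
       [  0.        ,   0.        ,   1.        ]]), 'k1': 0.008042208039642654, 'R': array([[-0.83075431, -0.55640435, -0.01617014],
       [-0.35237357,  0.54816463, -0.75851724],
       [ 0.43090619, -0.62444354, -0.65145232]]), 't': array([0.39643542, 0.23483811, 0.88341537])}
top tub []
top lid [(0.84, [201, 157, 257, 215])]
top lid_rib [(0.77, [200, 158, 256, 217])]
top stage [(0.69, [368, 150, 436, 219])]
top fence_x [(0.65, [383, 167, 389, 202]), (0.53, [393, 164, 430, 174])]
to
[... 529 characters left out ...]
array([0.0114777 , 0.48722784, 1.15681301])}
{'t': 0.9, 'q': array([-1.33595388e+00,  5.26835663e-02,  1.61288374e+00, -1.02463711e-05,
        1.47600297e+00, -1.19037247e-01]), 'dq': array([-0.00066303,  0.00032904, -0.00022391, -0.0007853 , -0.00108625,
       -0.00136922]), 'effort': array([ 9.07066151e-04, -3.93679547e+01, -3.70465779e+01, -6.22188031e-05,
        4.81951083e-04, -7.74923848e-06]), 'tool_pos': array([ 0.21656003, -0.58626908,  0.2028235 ]), 'tool_rot': array([ 3.09251995e+00,  5.52974413e-01, -1.39615050e-05]), 'contact_force': array([0.15533757, 0.31577891, 0.44127508]), 'wrist_torque': array([0.01411117, 0.03711807, 0.02164011]), 'opening': 0.08544987930849104} 0.0187
```

View pics/scene0.png

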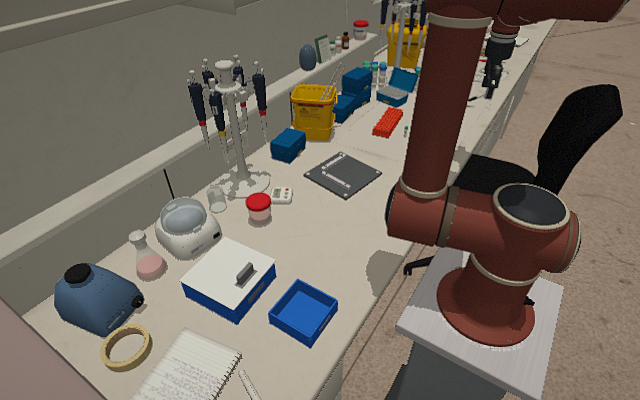

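View pics/top0.png

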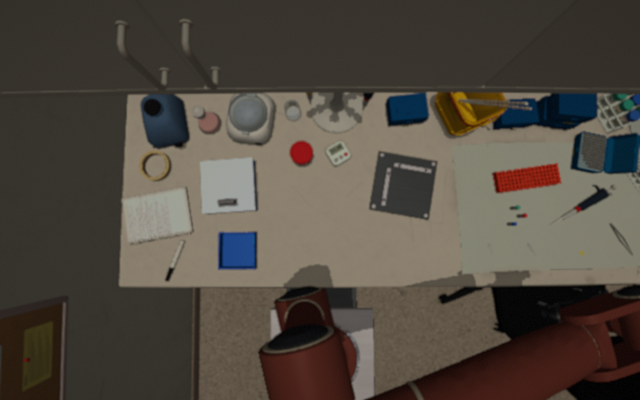

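The scene view shows the lidded tub (about 228,275), a smaller open blue tub look-alike and the stage (343,174). In the top view the lid is at (228,186) with its rib at (228,202), the stage is at (404,185) with its corner at the upper left, the cup is at (301,153) and the timer at (338,153).

```bash
cat > h.py <<'E'
import numpy as np, cv2
from station import ctrl,get_image,calibration,models
def ray(n,uv):
    c=calibration(n); K=c["mtx"]; uv=np.asarray(uv,float).reshape(-1,1,2)
    p=cv2.undistortPoints(uv,K,np.array([c["k1"],0,0,0,0.])).reshape(-1,2)
    d=np.c_[p,np.ones(len(p))]@c["R"]; o=-c["R"].T@c["t"]; return o,d
def onz(n,uv,z):
    o,d=ray(n,uv); return o+d*((z-o[2])/d[:,2])[:,None]
def px(n,X):
    c=calibration(n); return cv2.projectPoints(np.asarray(X,float).reshape(-1,1,3),cv2.Rodrigues(c["R"])[0],c["t"],c["mtx"],np.array([c["k1"],0,0,0,0.]))[0].reshape(-1,2)
def blobs(im,mask,box,n,z,amin=20):
    l,t,r,b=box; m=np.zeros_like(mask); m[t:b,l:r]=mask[t:b,l:r]
    cs,_=cv2.findContours(m,cv2.RETR_EXTERNAL,cv2.CHAIN_APPROX_NONE)
    for c in sorted(cs,key=cv2.contourArea)[::-1][:4]:
        if cv2.contourArea(c)<amin: continue
        P=onz(n,c.reshape(-1,2),z)[:,:2]
        rc=cv2.minAreaRect((P*1000).astype(np.float32)); print(n,cv2.contourArea(c),"rect mm",np.round(rc[0],1),np.round(rc[1],1),round(rc[2],2))
E
python3 - <<'E'
from h import *
a=cv2.imread("pics/top0.png"); b=cv2.imread("pics/scene0.png")
g=cv2.cvtColor(a,cv2.COLOR_BGR2GRAY)
print("lid plate z65");blobs(a,((g>205)*255).astype(np.uint8),(190,145,268,225),"top",.065)
for th in (185,195): blobs(a,((g>th)*255).astype(np.uint8),(190,145,268,225),"top",.065)
print("stage z10");blobs(a,((g<110)*255).astype(np.uint8),(360,145,445,225),"top",.010,500)
print("fences z24");blobs(a,((g>120)*255).astype(np.uint8),(378,160,432,208),"top",.024)
gs=cv2.cvtColor(b,cv2.COLOR_BGR2GRAY)
blobs(b,((gs>215)*255).astype(np.uint8),(170,230,282,320),"scene",.065)
blobs(b,((gs<110)*255).astype(np.uint8),(300,145,386,202),"scene",.010,300)
A=cv2.resize(a[145:225,190:270],None,fx=5,fy=5,interpolation=cv2.INTER_CUBIC)
B=cv2.resize(a[145:225,365:445],None,fx=5,fy=5,interpolation=cv2.INTER_CUBIC)
cv2.imwrite("pics/z.png",np.hstack([A,B]))
C=cv2.resize(b[230:330,172:282],None,fx=3.6,fy=3.6,interpolation=cv2.INTER_CUBIC)
D=cv2.resize(b[140:210,295:395],None,fx=4,fy=4,interpolation=cv2.INTER_CUBIC)
o=np.zeros((360,796,3),np.uint8);o[:,:396]=C[:360,:396];o[:280,396:]=D
cv2.imwrite("pics/z2.png",o)
E
```

```text
lid plate z65
stage z10
top 3601.0 rect mm [ 531.8 -259.1] [193.5 194.5] 79.58
fences z24
top 35.0 rect mm [ 525.9 -202.5] [ 8.1 70.4] 78.9
top 33.0 rect mm [ 584.4 -285.8] [70.5  7.3] 80.23
scene 1851.0 rect mm [ 534.3 -251.6] [193.3 191.7] 79.57
```

View pics/z.png

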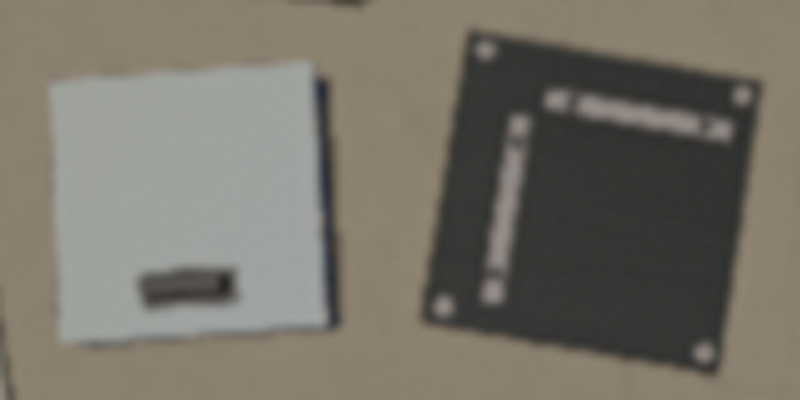

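View pics/z2.png

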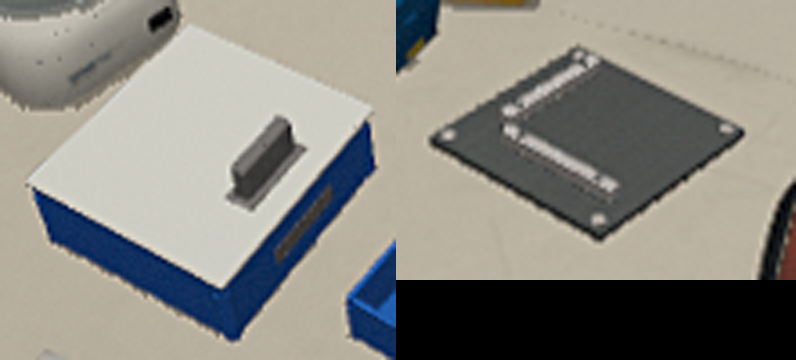

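The crops show the lid's corners clearly in both views, with the rib on the robot-side edge. The stage is turned about −10° and its corner is on the far left.

```bash
cat > m1.py <<'E'
from h import *
from scipy.optimize import least_squares
def un(p,s,o): return (np.array(p,float)+.5)/s-.5+o
def fit(loc,obs,x0):
    def X(p):
        c,s=np.cos(p[2]),np.sin(p[2]); return np.c_[p[0]+c*loc[:,0]-s*loc[:,1],p[1]+s*loc[:,0]+c*loc[:,1],loc[:,2]]
    f=lambda p:np.concatenate([(px(n,X(p))-o).ravel() for n,o in obs])
    r=least_squares(f,x0,loss="soft_l1"); return r.x,r.fun
def sq(h,z): return np.array([[h,h,z],[h,-h,z],[-h,-h,z],[-h,h,z]])
if __name__=="__main__":
    T=un([(50,82),(312,62),(328,328),(60,345)],5,[190,145]); S=un([(27,183),(190,27),(374,112),(225,290)],3.6,[172,230])
    # scene order: which world corner? find by projecting
    for nm,l,T,S,x0 in (("lid",sq(.081,.065),T,S,[.5,.27,0]),
      ("stage",sq(.095,.010),un([(70,30),(362,82),(316,374),(22,322)],5,[365,145]),un([(34,142),(182,47),(349,131),(204,234)],4,[295,140]),[.53,-.26,-.17])):
        p,_=fit(l,[("top",T)],x0)
        c,s=np.cos(p[2]),np.sin(p[2]); X=np.c_[p[0]+c*l[:,0]-s*l[:,1],p[1]+s*l[:,0]+c*l[:,1],l[:,2]]
        q=px("scene",X); S2=np.array([S[np.argmin(np.linalg.norm(S-k,axis=1))] for k in q])
        p2,f=fit(l,[("top",T),("scene",S2)],x0)
        p3,_=fit(l,[("scene",S2)],x0)
        for a in (p,p3,p2): print(nm,np.round(a[:2]*1000,1),np.round(np.degrees(a[2]),2))
        print(np.round(f,1))
    # rib top centre in top crop (188,283)ish ; z=.095
    print("rib",onz("top",un([(188,283)],5,[190,145]),.095), "cup,timer",onz("top",[[301,154]],.076),onz("top",[[338,153]],.02))
    sc=[(262,146)]; print("rib scene",onz("scene",un(sc,3.6,[172,230]),.095))
E
python3 m1.py
```

```text
lid [525.7 283.3] 3.78
lid [526.9 287.5] 4.01
lid [526.5 285.9] 3.87
[-1.1 -0.4 -0.6 -0.3 -0.8 -0.4 -0.9  0.1 -0.  -0.1  0.8 -1.   1.7 -1.3
  0.2  0.1]
stage [ 531.8 -259.7] -10.44
stage [ 534.8 -254.5] -10.16
stage [ 533.3 -258. ] -10.39
[-0.8 -0.7 -0.4 -0.7 -0.  -0.2 -1.  -0.4  0.4 -1.5  0.7 -0.4  1.6 -0.4
  1.   0.3]
rib [[0.47487683 0.27445231 0.095     ]] cup,timer [[0.61775509 0.05932026 0.076     ]] [[ 0.63224997 -0.05447547  0.02      ]]
rib scene [[0.47561028 0.28388849 0.095     ]]
```

```bash
cat > st.py <<'E'
import sys
from h import *
from scipy.spatial.transform import Rotation as R
o=ctrl.get_obs(); M=R.from_rotvec(o["tool_rot"]).as_matrix(); p=o["tool_pos"]
print("t",round(o["t"],2),"p",np.round(p*1000,1),"F",np.round(o["contact_force"],1),"T",np.round(o["wrist_torque"],2),"open",round(o["opening"]*1000,1),"q",np.round(o["q"],2))
print("tool x yaw",round(np.degrees(np.arctan2(M[1,0],M[0,0])),2),"tilt",round(np.degrees(np.arccos(-M[2,2])),2))
if len(sys.argv)>1:
    X=np.array(sys.argv[1:4],float); print("shift to target (tool, mm)",np.round(M.T@(X-p)*1000,1))
    if len(sys.argv)>4:
        w=np.radians(float(sys.argv[4])); Rt=np.array([[np.cos(w),np.sin(w),0],[np.sin(w),-np.cos(w),0],[0,0,-1]])
        print("turn (tool, deg)",np.round(np.degrees(R.from_matrix(M.T@Rt).as_rotvec()),2))
E
python3 -m creep '[[1,0,0,0,0,0,-8.2],[1,0,0,0,0,0,-8.2],[1,0,0,0,0,0,-8.2],[1,0,0,0,0,0,-8.2],[1,0,0,0,0,0,-8.2],[1,0,0,0,0,0,-8.2],[1,0,0,0,0,0,-8.2],[1,0,0,0,0,0,-8.2],[1,0,0,0,0,0,-8.0],[1,0,0.04,0,0,0,0],[1,0,0.04,0,0,0,0],[1,0,0.04,0,0,0,0],[1,0,0,0,0,0,0]]' 30
python3 st.py 0.4743 0.282 0.2 93.9
```

```text
t: 2.2
tool_pos: [0.3403, -0.5771, 0.2026]
tool_rot: [2.139, 2.3, 0.002]
contact_force: [-0.5, 0.3, -0.8]
opening: 0.0854
t 2.2 p [ 340.3 -577.1  202.6] F [-0.5  0.3 -0.8] T [ 0.01  0.04 -0.04] open 85.4 q [-1.15  0.16  1.5   0.    1.48 -1.22]
tool x yaw 94.14 tilt 0.09
shift to target (tool, mm) [847.2 195.7   3.1]
turn (tool, deg) [ 0.08 -0.02  0.24]
```

```bash
python3 -m creep '[[1,0.045,0.0105,0,0,0,0],[1,0.045,0.0105,0,0,0,0],[1,0.045,0.0105,0,0,0,0],[1,0.045,0.0105,0,0,0,0],[1,0.045,0.0105,0,0,0,0],[1,0.045,0.0105,0,0,0,0],[1,0.045,0.0105,0,0,0,0],[1,0.045,0.0105,0,0,0,0],[1,0.045,0.0105,0,0,0,0],[1,0.045,0.0105,0,0,0,0],[1,0.045,0.0105,0,0,0,0],[1,0.045,0.0105,0,0,0,0],[1,0.045,0.0105,0,0,0,0],[1,0.045,0.0105,0,0,0,0],[1,0.045,0.0105,0,0,0,0],[1,0.045,0.0105,0,0,0,0],[1,0.045,0.0105,0,0,0,0],[1,0.045,0.0105,0,0,0,0],[1,0.037,0.0067,0,0,0,0.2],[1,0,0,0,0,0,0]]'
python3 st.py 0.4743 0.282 0.14 93.9
python3 - <<'E'
from h import *
s=get_image("scene");t=get_image("top")
cv2.imwrite("pics/a.png",np.hstack([cv2.resize(s[150:350,150:350],(400,400),interpolation=2),cv2.resize(t[130:250,170:290],(400,400),interpolation=2)])[:,:,::-1])
E
```

```text
t: 4.2
tool_pos: [0.4742, 0.2831, 0.2026]
tool_rot: [-2.144, -2.295, -0.0]
contact_force: [-0.8, -0.3, 0.5]
opening: 0.0856
t 4.2 p [474.2 283.1 202.6] F [-0.8 -0.3  0.5] T [-0.02 -0.02 -0.  ] open 85.6 q [ 0.4  -0.12  1.78  0.    1.48  0.33]
tool x yaw 93.91 tilt 0.04
shift to target (tool, mm) [-1.1  0.1 62.6]
turn (tool, deg) [-0.02 -0.04  0.01]
```

View pics/a.png

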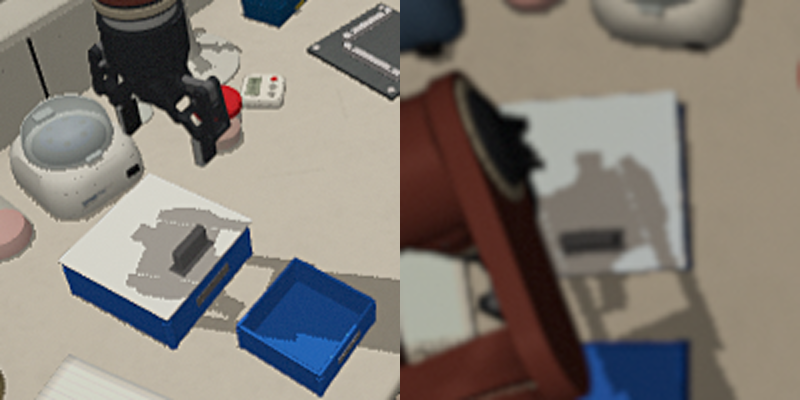

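The gripper is open above the rib, its jaws straddling it (rib at about 190,250 in the left crop).

```bash
python3 -m creep '[[1,-0.001,0,0.04,0,0,0],[1,0,0,0.04,0,0,0],[1,0,0,0.03,0,0,0],[1,0,0,0.015,0,0,0],[1,0,0,0.008,0,0,0],[1,0,0,0,0,0,0]]' 
python3 -m creep '[[0,0,0,0,0,0,0],[0,0,0,0,0,0,0],[0,0,0,0,0,0,0],[0,0,0,0,0,0,0],[0,0,0,0,0,0,0],[0,0,0,0,0,0,0],[0,0,0,0,0,0,0],[0,0,0,0,0,0,0]]' 60; python3 st.py
```

```text
t: 4.9
tool_pos: [0.4745, 0.2784, 0.0698]
tool_rot: [-2.15, -2.29, 0.001]
contact_force: [0.7, 0.4, 0.6]
opening: 0.0857
t: 5.7
tool_pos: [0.4743, 0.2791, 0.0698]
tool_rot: [-2.149, -2.291, 0.0]
contact_force: [-0.7, -0.3, -0.0]
opening: 0.0
t 5.7 p [474.3 279.1  69.8] F [-0.7 -0.3 -0. ] T [ 0.01  0.03 -0.04] open 0.0 q [ 0.4  -0.    1.9   0.    1.24  0.33]
tool x yaw 93.67 tilt 0.01
```

```bash
python3 - <<'E'
from h import *
s=get_image("scene");t=get_image("top")
cv2.imwrite("pics/b.png",np.hstack([cv2.resize(s[210:310,170:270],(400,400),interpolation=2),cv2.resize(t[140:240,190:290],(400,400),interpolation=2)])[:,:,::-1])
E
```

```text
(no output)
```

View pics/b.png

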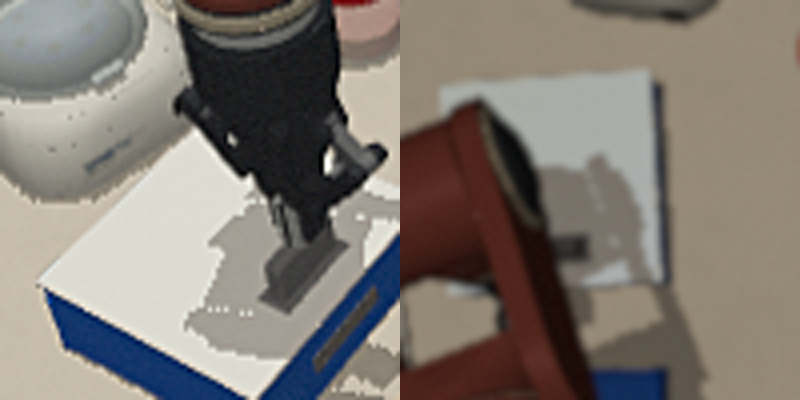

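```bash
python3 - <<'E'
from h import *
o=ctrl.get_obs(); p=o["tool_pos"]
f=lambda X:np.round((px("scene",X)-[170,210]+.5)*4)
print("tcp",f([p]),"tcp at z .065,.0887", f([[p[0],p[1],.065],[p[0],p[1],.0887]]))
w=np.radians(3.9);c,s=np.cos(w),np.sin(w)
def L(x,y,z): return [.5262+c*x-s*y,.2855+s*x+c*y,z]
for z in (.065,.095): print(z,f([L(-.052+a,b,z) for a in(-.006,.006) for b in(-.025,.025)]).tolist())
print(f([L(a,b,.065) for a in(-.081,.081) for b in(-.081,.081)]).tolist())
E
python3 - <<'E'
import cv2
a=cv2.imread("pics/b.png")[120:360,200:400]
cv2.imwrite("pics/c.png",cv2.resize(a,(500,600),interpolation=cv2.INTER_NEAREST))
E
```

```text
tcp [[313. 266.]] tcp at z .065,.0887 [[314. 272.]
 [309. 245.]]
0.065 [[345.0, 249.0], [292.0, 310.0], [329.0, 241.0], [275.0, 302.0]]
0.095 [[339.0, 216.0], [284.0, 277.0], [322.0, 208.0], [267.0, 268.0]]
[[432.0, 200.0], [261.0, 403.0], [224.0, 106.0], [39.0, 283.0]]
```

View pics/c.png

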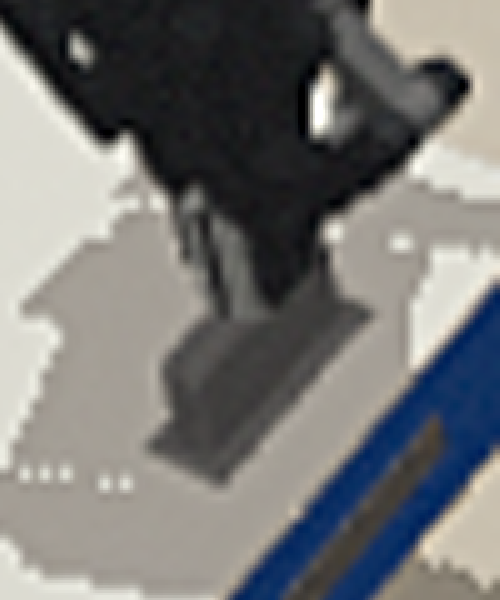

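The crop shows the fingers meeting at the rib's top, but I can't tell whether they hold it. A small tip will settle it.

```bash
python3 -m creep '[[0,0,0.0003,-0.0046,2,0,0],[0,0,0.0003,-0.0046,2,0,0],[0,0,0.0003,-0.0046,2,0,0],[0,0,0.0003,-0.0046,2,0,0],[0,0,0.0003,-0.0046,2,0,0],[0,0,0,0,0,0,0]]' 60; python3 st.py
python3 - <<'E'
from h import *
s=get_image("scene")
cv2.imwrite("pics/d.png",cv2.resize(s[200:320,160:290],None,fx=5,fy=5,interpolation=2)[:,:,::-1])
E
```

```text
t: 6.4
tool_pos: [0.4787, 0.2794, 0.0931]
tool_rot: [-2.064, -2.2, 0.191]
contact_force: [0.0, 0.4, 0.6]
opening: 0.0
t 6.4 p [478.7 279.4  93.1] F [0.  0.4 0.6] T [ 0.04 -0.12 -0.01] open 0.0 q [0.37 0.1  1.77 0.05 1.45 0.29]
tool x yaw 93.64 tilt 9.93
```

View pics/d.png

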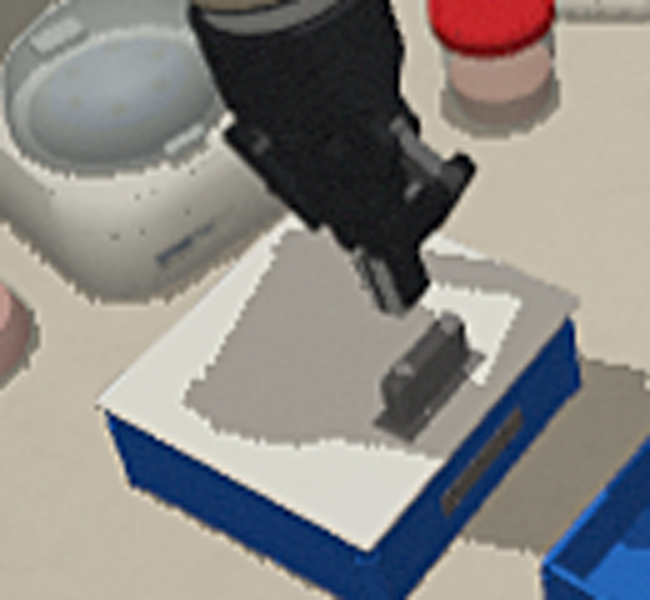

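```bash
python3 - <<'E'
from h import *
from scipy.spatial.transform import Rotation as R
f=lambda X:np.round((px("scene",X)-[160,200]+.5)*5)
o=ctrl.get_obs(); p=o["tool_pos"]; z=R.from_rotvec(o["tool_rot"]).as_matrix()[:,2]
print("tcp",f([p]),"grasp",f([p-.0187*z]))
w=np.radians(3.9);c,s=np.cos(w),np.sin(w)
def L(x,y,z): return [.5262+c*x-s*y,.2855+s*x+c*y,z]
for z in (.065,.095): print(z,f([L(-.052+a,b,z) for a in(-.006,.006) for b in(-.025,.025)]).tolist())
print(f([L(a,b,.065) for a in(-.081,.081) for b in(-.081,.081)]).tolist())
E
```

```text
tcp [[428. 348.]] grasp [[417. 318.]]
0.065 [[482.0, 361.0], [415.0, 438.0], [461.0, 352.0], [394.0, 427.0]]
0.095 [[474.0, 319.0], [405.0, 396.0], [453.0, 310.0], [384.0, 385.0]]
[[590.0, 300.0], [376.0, 554.0], [330.0, 183.0], [99.0, 404.0]]
```

```bash
python3 - <<'E'
from h import *
f=lambda X:np.round((px("scene",X)-[150,150]+.5)*2)
p=np.array([.4742,.2831,.2026])
for dz in (0,.013,.0187,.0317): print(dz,f([p+[-.0427,0,dz],p+[.0427,0,dz],p+[0,0,dz]]).tolist())
E
python3 - <<'E'
import cv2
a=cv2.imread("pics/a.png")[0:200,80:260]
cv2.imwrite("pics/e.png",cv2.resize(a,None,fx=3,fy=3,interpolation=cv2.INTER_NEAREST))
E
```

```text
0 [[209.0, 191.0], [147.0, 159.0], [177.0, 174.0]]
0.013 [[207.0, 182.0], [145.0, 150.0], [175.0, 166.0]]
0.0187 [[206.0, 178.0], [144.0, 146.0], [174.0, 162.0]]
0.0317 [[205.0, 169.0], [142.0, 137.0], [172.0, 152.0]]
```

View pics/e.png

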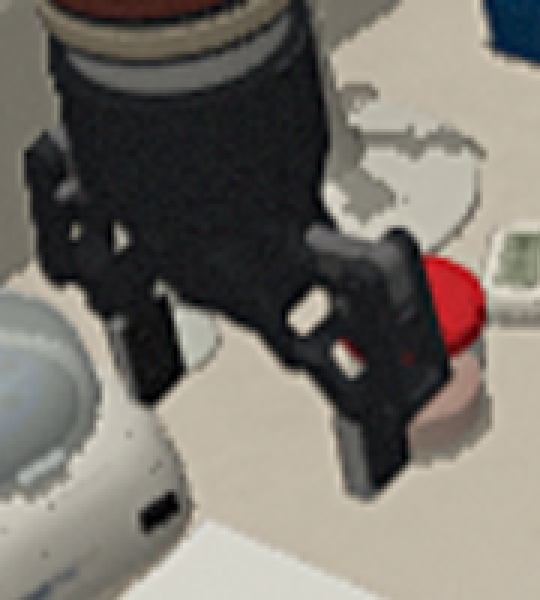

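The fingers missed. They closed above or behind the rib, and their real tips look roughly 20 mm farther back than the reported TCP. I'll find the true tip height by touching the shut fingers gently on the lid plate beside the rib.

```bash
python3 -m creep '[[0,0,0,-0.01,-5,0,0],[0,0,0,-0.01,-5,0,0.2],[0,0,0.02,0,0,0,0],[0,0,0.02,0,0,0,0],[0,0,0.004,0,0,0,0],[0,0,0,0,0,0,0]]' 60; python3 st.py .5215 .281 .085 93.9
```

```text
t: 7.05
tool_pos: [0.5237, 0.282, 0.112]
tool_rot: [-2.153, -2.287, 0.001]
contact_force: [0.2, -0.8, -0.3]
opening: -0.0002
t 7.05 p [523.7 282.  112. ] F [ 0.2 -0.8 -0.3] T [-0.05  0.02  0.03] open -0.2 q [ 0.37  0.05  1.77 -0.    1.32  0.31]
tool x yaw 93.46 tilt 0.04
shift to target (tool, mm) [-0.9 -2.3 27. ]
turn (tool, deg) [-0.04  0.02 -0.44]
```

```bash
python3 -m creep '[[0,0,0,0.02,0,0,-0.4],[0,0,0,0.02,0,0,0],[0,0,0,0.005,0,0,0],[0,0,0,0,0,0,0]]'; for i in 1; do python3 -m creep '[[0,0,0,0.002,0,0,0],[0,0,0,0,0,0,0]]'; python3 -m creep '[[0,0,0,0.002,0,0,0],[0,0,0,0,0,0,0]]';python3 -m creep '[[0,0,0,0.002,0,0,0],[0,0,0,0,0,0,0]]'; done
python3 - <<'E'
from h import *
s=get_image("scene"); cv2.imwrite("pics/p1.png",s[:,:,::-1])
g=s.max(axis=2); m=(g<75).astype(np.uint8); l,t,r,b=190,190,262,285
sub=m[t:b,l:r]; n,lab,st,_=cv2.connectedComponentsWithStats(sub)
k=1+np.argmax(st[1:,4]); ys,xs=np.where(lab==k); y=ys.max(); print("lowest dark row",y+t,[ (yy+t,xs[ys==yy].min()+l,xs[ys==yy].max()+l) for yy in range(y-6,y+1)])
o=ctrl.get_obs();p=o["tool_pos"];print(p,px("scene",[p,p+[0,0,.0187]]))
E
```

```text
t: 7.45
tool_pos: [0.5224, 0.2818, 0.066]
tool_rot: [-2.144, -2.295, 0.005]
contact_force: [0.1, -0.3, -0.5]
opening: 0.0001
t: 7.65
tool_pos: [0.5245, 0.2824, 0.0664]
tool_rot: [2.145, 2.295, 0.002]
contact_force: [-0.6, -0.6, 0.6]
opening: -0.0001
t: 7.85
tool_pos: [0.5242, 0.2822, 0.0638]
tool_rot: [2.145, 2.295, 0.001]
contact_force: [0.4, 0.8, -0.3]
opening: -0.0002
t: 8.05
tool_pos: [0.5239, 0.2821, 0.0612]
tool_rot: [-2.145, -2.295, 0.001]
contact_force: [-0.8, -0.2, 0.4]
opening: 0.0002
lowest dark row 264 [(258, np.int64(223), np.int64(233)), (259, np.int64(224), np.int64(234)), (260, np.int64(224), np.int64(233)), (261, np.int64(224), np.int64(233)), (262, np.int64(224), np.int64(232)), (263, np.int64(225), np.int64(231)), (264, np.int64(225), np.int64(230))]
[0.52387944 0.2820561  0.06123339] [[231.5867062  270.11569677]
 [230.31012218 264.96409851]]
```

```bash
for i in 1; do python3 -m creep '[[0,0,0,0.004,0,0,0],[0,0,0,0,0,0,0]]'; python3 -m creep '[[0,0,0,0.004,0,0,0],[0,0,0,0,0,0,0]]';python3 -m creep '[[0,0,0,0.003,0,0,0],[0,0,0,0,0,0,0]]'; done
```

```text
t: 8.3
tool_pos: [0.5236, 0.2819, 0.0567]
tool_rot: [-2.145, -2.295, 0.002]
contact_force: [-0.5, 0.1, 0.3]
opening: 0.0001
t: 8.5
tool_pos: [0.5235, 0.2819, 0.0526]
tool_rot: [-2.145, -2.295, 0.002]
contact_force: [0.1, 0.1, 0.3]
opening: -0.0001
t: 8.7
tool_pos: [0.5237, 0.282, 0.0499]
tool_rot: [-2.145, -2.295, 0.001]
contact_force: [0.3, 0.6, 0.3]
opening: 0.0004
```

```bash
for i in 1; do python3 -m creep '[[0,0,0,0.002,0,0,0],[0,0,0,0,0,0,0]]'; python3 -m creep '[[0,0,0,0.002,0,0,0],[0,0,0,0,0,0,0]]';python3 -m creep '[[0,0,0,0.002,0,0,0],[0,0,0,0,0,0,0]]'; done
```

```text
t: 8.9
tool_pos: [0.5238, 0.2821, 0.0481]
tool_rot: [-2.145, -2.295, 0.001]
contact_force: [-0.7, 0.2, 0.7]
opening: 0.0003
t: 9.1
tool_pos: [0.5239, 0.2821, 0.0462]
tool_rot: [-2.145, -2.295, 0.001]
contact_force: [-0.0, 0.8, 0.0]
opening: 0.0003
t: 9.3
tool_pos: [0.5238, 0.2821, 0.0441]
tool_rot: [-2.145, -2.295, 0.001]
contact_force: [0.5, 0.0, -0.3]
opening: 0.0001
```

```bash
cat > tip.py <<'E'
from h import *
s=get_image("scene")
g=s.max(axis=2); m=(g<75).astype(np.uint8); l,t,r,b=190,190,262,285
sub=m[t:b,l:r]; n,lab,st,_=cv2.connectedComponentsWithStats(sub)
k=1+np.argmax(st[1:,4]); ys,xs=np.where(lab==k); y=ys.max(); print("dark",[ (int(yy+t),int(xs[ys==yy].min()+l),int(xs[ys==yy].max()+l)) for yy in range(y-4,y+1)])
p=ctrl.get_obs()["tool_pos"];print(px("scene",[p+[0,0,d] for d in (0,.02,.025,.03)]).round(1).tolist())
E
python3 -m creep '[[0,0,0,0.002,0,0,0],[0,0,0,0,0,0,0]]'; python3 -m creep '[[0,0,0,0.002,0,0,0],[0,0,0,0,0,0,0]]';python3 -m creep '[[0,0,0,0.002,0,0,0],[0,0,0,0,0,0,0]]'; python3 tip.py
```

```text
t: 9.5
tool_pos: [0.5238, 0.2821, 0.0421]
tool_rot: [-2.145, -2.295, 0.001]
contact_force: [-0.0, -0.2, 0.4]
opening: -0.0002
t: 9.7
tool_pos: [0.5238, 0.282, 0.0401]
tool_rot: [-2.145, -2.295, 0.001]
contact_force: [-0.0, -0.6, 0.6]
opening: 0.0001
t: 9.9
tool_pos: [0.5238, 0.2821, 0.0381]
tool_rot: [-2.145, -2.295, 0.001]
contact_force: [-0.9, -0.4, -0.3]
opening: -0.0
dark [(266, 225, 235), (267, 226, 235), (268, 226, 234), (269, 226, 233), (270, 227, 232)]
[[233.1, 276.3], [231.8, 270.9], [231.4, 269.6], [231.1, 268.2]]
```

```bash
python3 -m creep '[[0,0,0,0.002,0,0,0],[0,0,0,0,0,0,0]]'; python3 -m creep '[[0,0,0,0.002,0,0,0],[0,0,0,0,0,0,0]]';python3 -m creep '[[0,0,0,0.002,0,0,0],[0,0,0,0,0,0,0]]'; python3 tip.py
```

```text
t: 10.15
tool_pos: [0.5243, 0.2822, 0.0366]
tool_rot: [2.145, 2.295, 0.001]
contact_force: [-0.5, -0.0, 0.2]
opening: -0.0002
t: 10.35
tool_pos: [0.5243, 0.2822, 0.0365]
tool_rot: [2.145, 2.295, -0.001]
contact_force: [-4.8, -1.3, 10.3]
opening: -0.0002
t: 10.55
tool_pos: [0.5243, 0.2822, 0.0365]
tool_rot: [-2.145, -2.296, 0.002]
contact_force: [-10.0, -3.8, 21.3]
opening: 0.0001
dark [(266, 225, 235), (267, 225, 235), (268, 226, 234), (269, 226, 233), (270, 226, 232)]
[[233.0, 276.7], [231.7, 271.4], [231.4, 270.0], [231.0, 268.7]]
```

The tips touch at a reported TCP z of 36.5 mm, where 65 mm was expected. The true tips are therefore about 28.5 mm behind the reported TCP, and I'll include that from here on.

```bash
python3 -m creep '[[1,0,0,-0.01,0,0,0],[1,0,0,-0.03,0,0,0],[1,0,0,-0.04,0,0,0],[1,0,-0.025,0,0,0,0],[1,0,-0.025,0,0,0,0],[1,0,0,0,0,0,0],[1,0,0,0,0,0,0]]' ; python3 st.py .4743 .282 .040 93.9
```

```text
t: 11.3
tool_pos: [0.474, 0.2788, 0.1124]
tool_rot: [2.144, 2.295, 0.0]
contact_force: [-0.4, 0.4, -0.4]
opening: 0.0856
t 11.3 p [474.  278.8 112.4] F [-0.4  0.4 -0.4] T [ 0.   -0.01  0.02] open 85.6 q [ 0.4  -0.05  1.87 -0.    1.32  0.33]
tool x yaw 93.89 tilt 0.03
shift to target (tool, mm) [ 3.2  0.5 72.4]
turn (tool, deg) [ 0.03  0.01 -0.01]
```

```bash
python3 -m creep '[[1,0.003,0,0.03,0,0,0],[1,0,0,0.02,0,0,0],[1,0,0,0.01,0,0,0],[1,0,0,0.006,0,0,0],[1,0,0,0.006,0,0,0],[1,0,0,0,0,0,0]]' 
python3 -m creep '[[0.3,0,0,0,0,0,0],[0.3,0,0,0,0,0,0],[0.3,0,0,0,0,0,0],[0.3,0,0,0,0,0,0]]' 25; python3 -m creep '[[0,0,0,0,0,0,0],[0,0,0,0,0,0,0],[0,0,0,0,0,0,0],[0,0,0,0,0,0,0]]' 25; python3 st.py
```

```text
t: 11.9
tool_pos: [0.4741, 0.2817, 0.0402]
tool_rot: [2.145, 2.295, -0.001]
contact_force: [0.2, 1.1, -0.6]
opening: 0.0854
t: 12.3
tool_pos: [0.4742, 0.2819, 0.0409]
tool_rot: [2.145, 2.295, 0.001]
contact_force: [0.4, 0.4, -0.6]
opening: 0.028
t: 12.7
tool_pos: [0.4749, 0.282, 0.041]
tool_rot: [2.145, 2.294, 0.003]
contact_force: [3.1, -0.4, 0.9]
opening: 0.0118
t 12.7 p [474.9 282.   41. ] F [ 3.1 -0.4  0.9] T [ 0.09 -0.72 -0.05] open 11.8 q [ 0.4   0.04  1.91 -0.    1.19  0.33]
tool x yaw 93.86 tilt 0.13
```

The rib is held (opening 11.8 mm). Next I tip the lid about its far edge.

```bash
python3 -m creep '[[0,0,0,0,0,0,0],[0,0,-0.0005,-0.0046,2,0,0],[0,0,-0.0005,-0.0046,2,0,0],[0,0,0,0,0,0,0]]' 60; python3 st.py;  python3 -m creep '[[0,0,-0.0005,-0.0046,2,0,0],[0,0,-0.0005,-0.0046,2,0,0],[0,0,-0.0005,-0.0046,2,0,0],[0,0,0,0,0,0,0],[0,0,0,0,0,0,0]]' 60; python3 st.py
python3 - <<'E'
from h import *
s=get_image("scene"); cv2.imwrite("pics/f.png",cv2.resize(s[200:320,160:290],None,fx=5,fy=5,interpolation=2)[:,:,::-1])
E
```

```text
t: 13.1
tool_pos: [0.4734, 0.2817, 0.0499]
tool_rot: [-2.112, -2.259, 0.08]
contact_force: [1.1, 1.0, 0.2]
opening: 0.0109
t 13.1 p [473.4 281.7  49.9] F [1.1 1.  0.2] T [ 0.06 -0.53  0.01] open 10.9 q [0.39 0.07 1.87 0.02 1.27 0.31]
tool x yaw 93.85 tilt 4.04
t: 13.6
tool_pos: [0.473, 0.2817, 0.0632]
tool_rot: [-2.06, -2.205, 0.192]
contact_force: [1.4, -0.4, 1.7]
opening: 0.0107
t 13.6 p [473.  281.7  63.2] F [ 1.4 -0.4  1.7] T [ 0.04 -0.61  0.01] open 10.7 q [0.37 0.12 1.79 0.05 1.39 0.29]
tool x yaw 93.88 tilt 9.93
```

View pics/f.png

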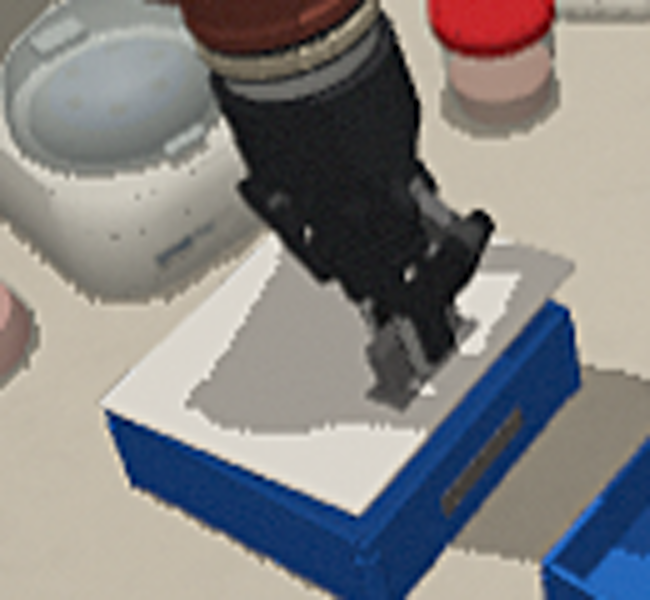

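The lid is tipped about 10°, with the far edge still on the rim (left corner at 100,403 unmoved, near corner raised to 573,265). Now I lift it off, level it and carry it across.

```bash
python3 -m creep '[[0,0,-0.0035,-0.0197,0,0,0],[0,0,-0.0035,-0.0197,0,0,0],[0,0,-0.0035,-0.0197,0,0,0],[0,0,-0.0035,-0.0197,0,0,0],[0,0,0,0,-3.3,0,0],[0,0,0,0,-3.3,0,0],[0,0,0,0,-3.3,0,0],[0,0,0,0,0,0,0]]' 60; python3 st.py .398 .0265 .14 93.9
```

```text
t: 14.45
tool_pos: [0.47, 0.2813, 0.1418]
tool_rot: [-2.142, -2.295, 0.007]
contact_force: [0.2, -0.1, -0.5]
opening: 0.0109
t 14.45 p [470.  281.3 141.8] F [ 0.2 -0.1 -0.5] T [-0.05  0.08  0.01] open 10.9 q [ 0.4  -0.08  1.85  0.    1.38  0.33]
tool x yaw 93.94 tilt 0.3
shift to target (tool, mm) [-249.3  -89.4    2.5]
turn (tool, deg) [-0.3   0.06  0.04]
```

```bash
python3 -m creep '[[0,-0.02,-0.007,0,-0.3,0,0],[0,-0.03,-0.011,0,0,0,0],[0,-0.035,-0.012,0,0,0,0],[0,-0.035,-0.012,0,0,0,0],[0,-0.035,-0.012,0,0,0,0],[0,-0.035,-0.012,0,0,0,0],[0,-0.03,-0.011,0,0,0,0],[0,-0.02,-0.008,0,0,0,0],[0,-0.009,-0.004,0,0,0,0],[0,0,0,0,0,0,0],[0,0,0,0.03,0,0,0],[0,0,0,0.04,0,0,0],[0,0,0,0.03,0,0,0],[0,0,0,0.02,0,0,0],[0,0,0,0.01,0,0,0],[0,0,0,0,0,0,0]]'; python3 st.py .398 .0265 -.015 93.9
python3 -c "
from h import *
cv2.imwrite('pics/g.png',get_image('scene')[:,:,::-1])"
```

```text
t: 16.05
tool_pos: [0.4001, 0.0282, 0.0118]
tool_rot: [-2.143, -2.296, -0.001]
contact_force: [0.2, 0.9, -1.7]
opening: 0.0108
t 16.05 p [400.1  28.2  11.8] F [ 0.2  0.9 -1.7] T [-0.    0.05 -0.03] open 10.8 q [-0.12 -0.31  2.28  0.    1.17 -0.19]
tool x yaw 93.94 tilt 0.06
shift to target (tool, mm) [-1.5 -2.2 26.8]
turn (tool, deg) [-0.02 -0.05  0.04]
```

```bash
python3 -m creep '[[0,0,0,0.01,0,0,0],[0,0,0,0.007,0,0,0],[0,0,0,0.004,0,0,0],[0,0,0,0,0,0,0]]';python3 -m creep '[[0,0,0,0.002,0,0,0],[0,0,0,0.001,0,0,0],[0,0,0,0,0,0,0]]';python3 -m creep '[[0,0,0,0.001,0,0,0],[0,0,0,0.001,0,0,0],[0,0,0,0,0,0,0]]'; python3 st.py
```

```text
t: 16.5
tool_pos: [0.4009, 0.0273, -0.0083]
tool_rot: [2.144, 2.294, 0.003]
contact_force: [-0.4, 0.5, -1.1]
opening: 0.0107
t: 16.8
tool_pos: [0.4015, 0.0272, -0.0106]
tool_rot: [2.143, 2.293, 0.004]
contact_force: [0.7, 0.4, -2.1]
opening: 0.0112
t: 17.1
tool_pos: [0.4014, 0.0273, -0.0128]
tool_rot: [2.144, 2.294, 0.004]
contact_force: [0.3, 1.0, -2.2]
opening: 0.0111
t 17.1 p [401.4  27.3 -12.8] F [ 0.3  1.  -2.2] T [ 0.04  0.08 -0.06] open 11.1 q [-0.12 -0.26  2.29  0.    1.11 -0.19]
tool x yaw 93.87 tilt 0.19
```

```bash
python3 -m creep '[[0,0,0,0.0015,0,0,0],[0,0,0,0,0,0,0],[0,0,0,0,0,0,0]]';python3 -m creep '[[0,0,0,0.001,0,0,0],[0,0,0,0,0,0,0],[0,0,0,0,0,0,0]]'; python3 st.py
```

```text
t: 17.4
tool_pos: [0.4014, 0.0273, -0.0143]
tool_rot: [2.144, 2.293, 0.004]
contact_force: [-0.5, 0.8, -1.1]
opening: 0.011
t: 17.7
tool_pos: [0.4017, 0.0272, -0.015]
tool_rot: [2.143, 2.293, 0.004]
contact_force: [-0.3, -0.1, 1.1]
opening: 0.0105
t 17.7 p [401.7  27.2 -15. ] F [-0.3 -0.1  1.1] T [ 0.03  0.19 -0.05] open 10.5 q [-0.12 -0.26  2.29  0.    1.11 -0.19]
tool x yaw 93.87 tilt 0.22
```

```bash
python3 -m creep '[[0,0,0,0.0008,0,0,0],[0,0,0,0,0,0,0],[0.25,0,0,0,0,0,0],[0.25,0,0,0,0,0,0],[0.6,0,0,0,0,0,0],[0.6,0,0,0,0,0,0],[0.6,0,0,0,0,0,0]]'; python3 -m creep '[[0.6,0,0,-0.01,0,0,0],[0.6,0,0,-0.03,0,0,0],[1,0,0,-0.04,0,0,0],[1,0,0,-0.045,0,0,0],[1,0,0,-0.04,0,0,0],[1,0,0,0,0,0,0]]'; python3 st.py
python3 - <<'E'
from h import *
s=get_image("scene"); t=get_image("top")
cv2.imwrite("pics/s2.png",s[:,:,::-1]);cv2.imwrite("pics/t2.png",t[:,:,::-1])
A=cv2.resize(s[185:345,160:320],(400,400),interpolation=2);B=cv2.resize(t[145:245,190:290],(400,400),interpolation=2)
cv2.imwrite("pics/k.png",np.hstack([A,B])[:,:,::-1])
E
```

```text
t: 18.4
tool_pos: [0.4014, 0.0273, -0.0161]
tool_rot: [2.144, 2.293, 0.004]
contact_force: [0.7, 0.3, 0.3]
opening: 0.0512
t: 19.0
tool_pos: [0.4052, 0.0268, 0.1571]
tool_rot: [2.136, 2.285, 0.017]
contact_force: [0.7, 0.0, 0.7]
opening: 0.0857
t 19.0 p [405.2  26.8 157.1] F [0.7 0.  0.7] T [-0.04 -0.06 -0.01] open 85.7 q [-0.12 -0.5   2.16  0.    1.47 -0.19]
tool x yaw 93.88 tilt 1.0
```

View pics/k.png

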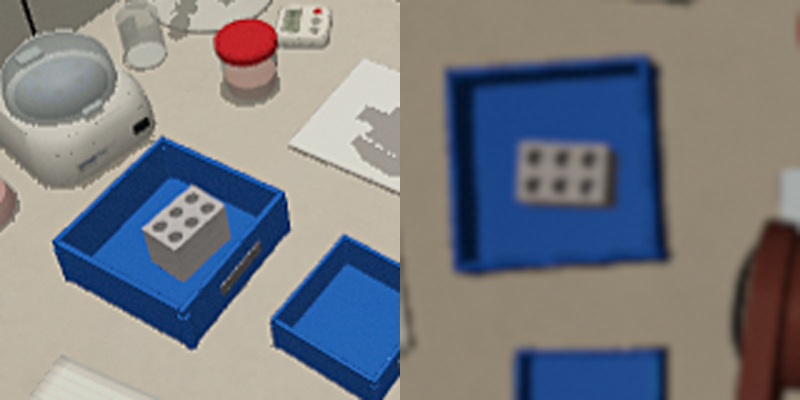

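The tub is open and the lid lies flat on the worktop. The block's top-face corners are at about (142,229), (190,185), (230,208) and (183,251) in the left crop.

```bash
python3 - <<'E'
from m1 import *
l=np.array([[.022,.033,.054],[.022,-.033,.054],[-.022,-.033,.054],[-.022,.033,.054]])
T=un([(118,140),(208,146),(206,205),(116,201)],4,[190,145])
S=un([(142,229),(190,185),(230,208),(183,251)],2.5,[160,185])
p,f=fit(l,[("top",T)],[.52,.28,0])
q=px("scene",np.c_[[p[:2]+np.array([[np.cos(p[2]),-np.sin(p[2])],[np.sin(p[2]),np.cos(p[2])]])@a[:2] for a in l],l[:,2]])
S2=np.array([S[np.argmin(np.linalg.norm(S-k,axis=1))] for k in q])
for o in ([("top",T)],[("scene",S2)],[("top",T),("scene",S2)]):
    p,f=fit(l,o,[.52,.28,0]); print(np.round(p[:2]*1000,1),np.degrees(p[2]).round(2),np.round(f,1))
# refine with bright mask in top and scene
a=cv2.imread("pics/t2.png"); m=((a[:,:,2]>75)*255).astype(np.uint8); blobs(a,m,(205,165,249,208),"top",.054)
a=cv2.imread("pics/t2.png")
# lid on table z=.009
g=cv2.cvtColor(cv2.imread("pics/s2.png"),cv2.COLOR_BGR2GRAY)
E
```

```text
[519.1 276.4] -2.73 [ 0.7  0.7 -0.3  0.  -0.7 -0.3  0.3 -0.3]
[520.3 278. ] 1.02 [ 1.3  0.8  1.   0.2 -1.2 -1.7 -1.   0.1]
[519.3 277.2] -1.46 [ 0.3  0.8 -0.7 -0.3 -0.8 -0.6  0.1 -0.1  1.7  0.2  2.2  0.1 -0.5 -1.2
 -1.2  0.1]
top 326.0 rect mm [518.8 276.9] [68.3 49. ] 89.66
```

```bash
python3 -m creep '[[0.75,0,0,0,0,0,0]]' >/dev/null; python3 st.py .519 .278 .13 88.5
```

```text
t 19.2 p [400.1  27.4 148. ] F [ 0.4  0.1 -1.2] T [ 0.02 -0.02 -0.06] open 73.5 q [-0.12 -0.5   2.17  0.    1.47 -0.19]
tool x yaw 93.87 tilt 0.1
shift to target (tool, mm) [242.  135.5  18.3]
turn (tool, deg) [ 0.1  -0.02  5.37]
```

```bash
python3 -m creep '[[0.75,0.025,0.014,0,0,0,0],[0.75,0.04,0.022,0,0,0,0],[0.75,0.04,0.022,0,0,0,0],[0.75,0.04,0.022,0,0,0,0],[0.75,0.04,0.022,0,0,0,0],[0.75,0.04,0.022,0,0,0,0],[0.75,0.017,0.0115,0,0,0,5.4],[0.75,0,0,0,0,0,0],[0.75,0,0,0,0,0,0]]'; python3 st.py .519 .278 -.0025 88.5
```

```text
t: 20.1
tool_pos: [0.5185, 0.2773, 0.1472]
tool_rot: [2.248, 2.193, -0.002]
contact_force: [0.8, -0.3, -0.6]
opening: 0.0642
t 20.1 p [518.5 277.3 147.2] F [ 0.8 -0.3 -0.6] T [-0.08 -0.01 -0.01] open 64.2 q [ 0.37  0.01  1.75 -0.    1.38  0.39]
tool x yaw 88.58 tilt 0.1
shift to target (tool, mm) [  1.    0.5 149.7]
turn (tool, deg) [-0.02  0.1   0.08]
```

```bash
python3 -m creep '[[0.75,0.001,0.0005,0.03,0,0,0],[0.75,0,0,0.04,0,0,0],[0.75,0,0,0.035,0,0,0],[0.75,0,0,0.015,0,0,0],[0.75,0,0,0,0,0,0]]'; python3 -m creep '[[0.75,0,0,0.01,0,0,0],[0.75,0,0,0.01,0,0,0],[0.75,0,0,0.008,0,0,0],[0.75,0,0,0,0,0,0]]'; python3 -m creep '[[0,0,0,0,0,0,0],[0,0,0,0,0,0,0],[0,0,0,0,0,0,0],[0,0,0,0,0,0,0],[0,0,0,0,0,0,0]]' 25;python3 st.py .519 .278 -.0025 88.5
```

```text
t: 20.6
tool_pos: [0.5179, 0.2769, 0.0263]
tool_rot: [-2.251, -2.191, 0.006]
contact_force: [-0.8, 0.0, -0.4]
opening: 0.0636
t: 21.0
tool_pos: [0.5202, 0.2786, 0.0005]
tool_rot: [2.249, 2.191, 0.002]
contact_force: [-1.3, 0.3, -0.6]
opening: 0.0639
t: 21.5
tool_pos: [0.5215, 0.2792, 0.0022]
tool_rot: [2.249, 2.19, 0.006]
contact_force: [1.2, 0.8, 2.0]
opening: 0.0435
t 21.5 p [521.5 279.2   2.2] F [1.2 0.8 2. ] T [ 0.03 -0.15  0.01] open 43.5 q [ 0.37  0.18  1.84 -0.    1.12  0.39]
tool x yaw 88.47 tilt 0.29
shift to target (tool, mm) [-1.2 -2.5  4.7]
turn (tool, deg) [ 0.29 -0.05 -0.03]
```

```bash
python3 -m creep '[[0,0,0,0,0,0,0],[0,0,0,0,0,0,0],[0,0,0,-0.01,0,0,0],[0,0,0,-0.03,0,0,0],[0,0,0,-0.04,0,0,0],[0,0,0,-0.04,0,0,0],[0,0,0,0,0,0,0],[0,0,0,0,0,0,0]]' 60;python3 st.py .48 .0 .122 88.5
```

```text
t: 22.3
tool_pos: [0.5201, 0.2787, 0.1217]
tool_rot: [2.249, 2.19, 0.004]
contact_force: [0.4, -0.5, -4.1]
opening: 0.0429
t 22.3 p [520.1 278.7 121.7] F [ 0.4 -0.5 -4.1] T [-0.01  0.01  0.05] open 42.9 q [ 0.37  0.03  1.77 -0.    1.33  0.39]
tool x yaw 88.47 tilt 0.2
shift to target (tool, mm) [-279.7  -32.6   -0.5]
turn (tool, deg) [ 0.2  -0.01 -0.03]
```

```bash
python3 -m creep '[[0,-0.02,0.003,0,-0.2,0,0],[0,-0.035,0.003,0,0,0,0],[0,-0.044,0.0034,0,0,0,0],[0,-0.044,0.0034,0,0,0,0],[0,-0.044,0.0034,0,0,0,0],[0,-0.044,0.0034,0,0,0,0],[0,-0.044,0.0034,0,0,0,0],[0,-0.044,0.0034,0,0,0,0],[0,-0.044,0.0034,0,0,0,0],[0,-0.044,0.0034,0,0,0,0],[0,-0.044,0.0034,0,0,0,0],[0,-0.044,0.0034,0,0,0,0],[0,-0.026,0.0034,0,0,0,0],[0,-0.012,0.003,0,0,0,0],[0,0,0,0,0,0,4.4],[0,0,0,0,0,0,4.4],[0,0,0,0,0,0,0],[0,0,0,0,0,0,0]]';python3 st.py .5496 -.2554 .0105 79.65
```

```text
t: 24.1
tool_pos: [0.5517, -0.2539, 0.1198]
tool_rot: [2.409, 2.014, 0.007]
contact_force: [1.4, 0.6, -2.4]
opening: 0.0427
t 24.1 p [ 551.7 -253.9  119.8] F [ 1.4  0.6 -2.4] T [-0.06  0.03 -0.01] open 42.7 q [-0.56  0.07  1.73  0.    1.33 -0.38]
tool x yaw 79.8 tilt 0.27
shift to target (tool, mm) [ -2.1  -2.2 109.3]
turn (tool, deg) [ 0.22 -0.15  0.15]
```

```bash
python3 -m creep '[[0,-0.002,-0.002,0.02,0.2,-0.1,0.1],[0,0,0,0.035,0,0,0],[0,0,0,0.03,0,0,0],[0,0,0,0.015,0,0,0],[0,0,0,0.007,0,0,0],[0,0,0,0,0,0,0]]';python3 st.py .5496 -.2554 .0082 79.65; python3 -m creep '[[0,0,0,0.002,0,0,0],[0,0,0,0,0,0,0]]';python3 -m creep '[[0,0,0,0.001,0,0,0],[0,0,0,0,0,0,0]]'; python3 st.py .5496 -.2554 .0082 79.65
python3 -c "
from h import *
cv2.imwrite('pics/s3.png',get_image('scene')[:,:,::-1]);cv2.imwrite('pics/t3.png',get_image('top')[:,:,::-1])"
```

```text
t: 24.7
tool_pos: [0.5504, -0.2565, 0.014]
tool_rot: [2.412, 2.01, 0.002]
contact_force: [1.0, 0.0, -2.6]
opening: 0.0429
t 24.7 p [ 550.4 -256.5   14. ] F [ 1.   0.  -2.6] T [-0.03  0.02 -0.05] open 42.9 q [-0.56  0.2   1.79  0.    1.15 -0.38]
tool x yaw 79.61 tilt 0.12
shift to target (tool, mm) [ 0.9 -1.   5.8]
turn (tool, deg) [ 0.12 -0.   -0.04]
t: 24.9
tool_pos: [0.5519, -0.2576, 0.0144]
tool_rot: [2.41, 2.007, 0.004]
contact_force: [0.1, -0.8, -2.1]
opening: 0.0429
t: 25.1
tool_pos: [0.5511, -0.2572, 0.0125]
tool_rot: [2.411, 2.008, 0.003]
contact_force: [0.1, 0.7, -2.5]
opening: 0.0429
t 25.1 p [ 551.1 -257.2   12.5] F [ 0.1  0.7 -2.5] T [ 0.02  0.03 -0.  ] open 42.9 q [-0.56  0.2   1.79  0.    1.15 -0.38]
tool x yaw 79.57 tilt 0.27
shift to target (tool, mm) [ 1.5 -1.8  4.3]
turn (tool, deg) [ 0.26  0.06 -0.08]
```

```bash
python3 -m creep '[[0,0,0,0.001,0,0,0],[0,0,0,0.001,0,0,0],[0,0,0,0,0,0,0]]';python3 -m creep '[[0,0,0,0.001,0,0,0],[0,0,0,0,0,0,0]]';python3 -m creep '[[0,0,0,0.001,0,0,0],[0,0,0,0,0,0,0]]';python3 -m creep '[[0,0,0,0.001,0,0,0],[0,0,0,0,0,0,0]]'
```

```text
t: 25.5
tool_pos: [0.5505, -0.2568, 0.0094]
tool_rot: [2.412, 2.009, 0.003]
contact_force: [-0.9, -0.4, -3.3]
opening: 0.0425
t: 25.7
tool_pos: [0.5506, -0.2569, 0.0085]
tool_rot: [2.412, 2.009, 0.003]
contact_force: [-0.1, 0.3, -2.2]
opening: 0.0426
t: 25.9
tool_pos: [0.5507, -0.257, 0.0084]
tool_rot: [2.412, 2.009, 0.003]
contact_force: [-2.7, 2.5, 2.6]
opening: 0.0429
t: 26.1
tool_pos: [0.5507, -0.257, 0.0084]
tool_rot: [2.412, 2.009, 0.002]
contact_force: [-5.6, 2.6, 8.8]
opening: 0.0427
```

```bash
python3 -m creep '[[0,0,0,-0.0012,0,0,0],[0,0,0.002,0,0,0,0],[0,0,0.003,0,0,0,0],[0,0,0.003,0,0,0,0],[0,0,0,0,0,0,0]]';python3 -m creep '[[0,0,0.001,0,0,0,0],[0,0,0.001,0,0,0,0],[0,0,0,0,0,0,0]]';python3 -m creep '[[0,0,0.001,0,0,0,0],[0,0,0.001,0,0,0,0],[0,0,0,0,0,0,0]]'; python3 st.py .5636 -.2458 .0082 79.65
```

```text
t: 26.6
tool_pos: [0.5594, -0.2588, 0.0084]
tool_rot: [2.411, 2.008, 0.003]
contact_force: [-1.5, 0.1, 3.6]
opening: 0.0428
t: 26.9
tool_pos: [0.5606, -0.2591, 0.0084]
tool_rot: [2.412, 2.009, 0.002]
contact_force: [-4.5, 0.9, 5.9]
opening: 0.0429
t: 27.2
tool_pos: [0.5625, -0.2594, 0.0084]
tool_rot: [2.412, 2.009, 0.002]
contact_force: [-5.2, 1.4, 6.0]
opening: 0.0429
t 27.2 p [ 562.5 -259.4    8.4] F [-5.2  1.4  6. ] T [0.14 0.82 0.02] open 42.9 q [-0.55  0.23  1.76  0.    1.15 -0.37]
tool x yaw 79.57 tilt 0.18
shift to target (tool, mm) [13.6 -1.4  0.2]
turn (tool, deg) [ 0.17  0.05 -0.08]
```

```bash
python3 -m creep '[[0,0,0.001,-0.0008,0,0,0],[0,0,0.001,0,0,0,0],[0,0,0,0,0,0,0]]';python3 -m creep '[[0,0,0.001,0,0,0,0],[0,0,0,0,0,0,0]]';python3 -m creep '[[0,0,0.001,0,0,0,0],[0,0,0,0,0,0,0]]'; python3 st.py .5636 -.2458 .0082 79.65
```

```text
t: 27.5
tool_pos: [0.5637, -0.2594, 0.0084]
tool_rot: [2.413, 2.01, 0.001]
contact_force: [-5.5, 0.7, 3.7]
opening: 0.0429
t: 27.7
tool_pos: [0.5637, -0.2594, 0.0085]
tool_rot: [-2.413, -2.011, 0.002]
contact_force: [-8.6, 1.2, 7.6]
opening: 0.043
t: 27.9
tool_pos: [0.5637, -0.2594, 0.0085]
tool_rot: [-2.411, -2.01, 0.004]
contact_force: [-11.6, 2.0, 9.4]
opening: 0.043
t 27.9 p [ 563.7 -259.4    8.5] F [-11.6   2.    9.4] T [0.4  2.08 0.19] open 43.0 q [-0.55  0.24  1.76 -0.    1.15 -0.37]
tool x yaw 79.63 tilt 0.23
shift to target (tool, mm) [13.3 -2.6  0.3]
turn (tool, deg) [-0.23  0.01 -0.02]
```

```bash
python3 -m creep '[[0,0,-0.003,0,0,0,0],[0,0.003,0,0,0,0,0],[0,0.004,0,0,0,0,0],[0,0.003,0,0,0,0,0],[0,0,0,0,0,0,0]]';python3 -m creep '[[0,0.001,0,0,0,0,0],[0,0.001,0,0,0,0,0],[0,0,0,0,0,0,0]]'; python3 st.py .5662 -.2458 .0082 79.65;python3 -m creep '[[0,0.001,0,0,0,0,0],[0,0,0,0,0,0,0]]'; python3 -m creep '[[0,0.001,0,0,0,0,0],[0,0,0,0,0,0,0]]'; python3 st.py .5662 -.2458 .0082 79.65
```

```text
t: 28.4
tool_pos: [0.5656, -0.2485, 0.0084]
tool_rot: [2.412, 2.009, 0.004]
contact_force: [1.5, 0.6, -1.2]
opening: 0.0433
t: 28.7
tool_pos: [0.5656, -0.247, 0.0084]
tool_rot: [2.412, 2.009, 0.003]
contact_force: [0.7, 0.5, -2.3]
opening: 0.0427
t 28.7 p [ 565.6 -247.     8.4] F [ 0.7  0.5 -2.3] T [ 0.1  -0.08  0.02] open 42.7 q [-0.53  0.22  1.77  0.    1.15 -0.35]
tool x yaw 79.58 tilt 0.18
shift to target (tool, mm) [1.3 0.4 0.2]
turn (tool, deg) [ 0.18 -0.01 -0.07]
t: 28.9
tool_pos: [0.5656, -0.2467, 0.0085]
tool_rot: [2.412, 2.009, 0.002]
contact_force: [0.2, -1.2, -2.3]
opening: 0.0432
t: 29.1
tool_pos: [0.5657, -0.2466, 0.0086]
tool_rot: [2.41, 2.008, -0.0]
contact_force: [-0.9, -5.3, -3.6]
opening: 0.0432
t 29.1 p [ 565.7 -246.6    8.6] F [-0.9 -5.3 -3.6] T [-0.93  0.17  0.08] open 43.2 q [-0.53  0.22  1.77 -0.    1.14 -0.35]
tool x yaw 79.59 tilt 0.25
shift to target (tool, mm) [0.9 0.4 0.4]
turn (tool, deg) [ 0.19  0.16 -0.06]
```

```bash
python3 -m creep '[[0,0,0.001,0.001,0,0,0],[0,0,0.001,0,0,0,0],[0,0,0,0,0,0,0]]';python3 st.py;python3 -m creep '[[0,0,0.001,0.0005,0,0,0],[0,0.001,0,0,0,0,0],[0,0,0,0,0,0,0]]'; python3 st.py .5662 -.2458 .0082 79.65;
```

```text
t: 29.4
tool_pos: [0.5661, -0.2468, 0.0085]
tool_rot: [2.413, 2.011, -0.004]
contact_force: [-9.8, -2.9, 5.2]
opening: 0.0429
t 29.4 p [ 566.1 -246.8    8.5] F [-9.8 -2.9  5.2] T [-0.49  1.57  0.16] open 42.9 q [-0.53  0.23  1.77 -0.    1.15 -0.35]
tool x yaw 79.62 tilt 0.16
t: 29.7
tool_pos: [0.5661, -0.2468, 0.0086]
tool_rot: [-2.413, -2.011, 0.009]
contact_force: [-14.3, -4.4, 10.1]
opening: 0.0429
t 29.7 p [ 566.1 -246.8    8.6] F [-14.3  -4.4  10.1] T [-0.73  2.45  0.23] open 42.9 q [-0.53  0.23  1.76 -0.01  1.15 -0.35]
tool x yaw 79.63 tilt 0.33
shift to target (tool, mm) [ 1.  -0.1  0.4]
turn (tool, deg) [-0.22  0.24 -0.02]
```

```bash
python3 -m creep '[[0,0.001,-0.001,-0.0008,0,0,0],[0,0.001,0,0,0,0,0],[0,0,0,0,0,0,0]]';python3 st.py;python3 -m creep '[[0,0.001,0.001,-0.0004,0,0,0],[0,0,0,0,0,0,0],[0,0,0,0,0,0,0]]'; python3 st.py
python3 - <<'E'
from h import *
s=get_image("scene");t=get_image("top")
cv2.imwrite("pics/s4.png",s[:,:,::-1]);cv2.imwrite("pics/t4.png",t[:,:,::-1])
A=cv2.resize(s[130:330,180:400],(660,600),interpolation=2)
cv2.imwrite("pics/end.png",A[:,:,::-1])
E
```

```text
t: 30.0
tool_pos: [0.5662, -0.2466, 0.0089]
tool_rot: [2.409, 2.009, -0.01]
contact_force: [-9.4, -12.7, 1.2]
opening: 0.0425
t 30.0 p [ 566.2 -246.6    8.9] F [ -9.4 -12.7   1.2] T [-1.93  1.87  0.23] open 42.5 q [-0.53  0.23  1.77 -0.01  1.15 -0.34]
tool x yaw 79.65 tilt 0.46
t: 30.3
tool_pos: [0.5662, -0.2465, 0.009]
tool_rot: [2.41, 2.01, -0.014]
contact_force: [-13.1, -14.2, 3.5]
opening: 0.0432
t 30.3 p [ 566.2 -246.5    9. ] F [-13.1 -14.2   3.5] T [-2.32  2.42  0.32] open 43.2 q [-0.53  0.23  1.77 -0.01  1.15 -0.34]
tool x yaw 79.66 tilt 0.56
```

View pics/end.png

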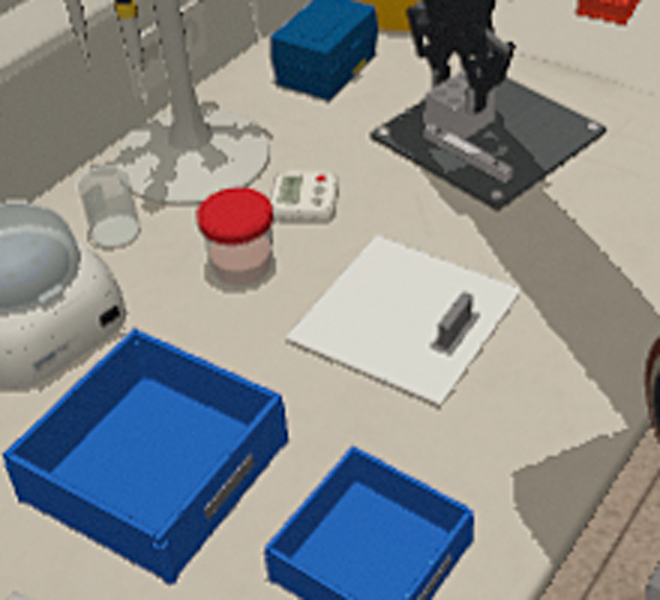

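The block sits in the stage corner with the fence along its left face. The lid is flat on the worktop, and the cup and timer are where they were. I'll balance the two pushes a little and then hand in.

```bash
python3 -m creep '[[0,0,0.001,-0.0003,0,0,0],[0,0,0.001,-0.0002,0,0,0],[0,0,0,0,0,0,0],[0,0,0,0,0,0,0],[0,0,0,0,0,0,0]]' 60;python3 st.py; python3 - <<'E'
from h import *
F=ctrl.get_obs()["contact_force"]; w=np.radians(-10.35); print("stage Fx,Fy",F[0]*np.cos(w)+F[1]*np.sin(w),-F[0]*np.sin(w)+F[1]*np.cos(w))
# cup/timer/lid check by networks against start
for n in("scene","top"):
    get_image(n)
    for k in("cup","timer"): print(n,k,[(round(d["conf"],2),np.round(d["extent"]).tolist()) for d in models.search_frame(n,k)][:1])
E
```

```text
t: 30.9
tool_pos: [0.5662, -0.2465, 0.009]
tool_rot: [-2.412, -2.012, 0.019]
contact_force: [-18.5, -12.2, 5.2]
opening: 0.0426
t 30.9 p [ 566.2 -246.5    9. ] F [-18.5 -12.2   5.2] T [-2.24  3.2   0.36] open 42.6 q [-0.53  0.23  1.76 -0.01  1.15 -0.34]
tool x yaw 79.68 tilt 0.68
stage Fx,Fy -16.030674220433653 -15.339083901849403
scene cup [(0.64, [246.0, 192.0, 271.0, 227.0])]
scene timer [(0.88, [271.0, 185.0, 296.0, 206.0])]
top cup [(0.6, [290.0, 139.0, 313.0, 163.0])]
top timer [(0.66, [322.0, 141.0, 355.0, 167.0])]
```

Both pushes are steady at about 15–16 N, the block has stopped moving against both fences, and the cup and timer have not moved. Handing in.

```bash
python3 -c "
from station import finish_job
print(finish_job())"
```

```text
the job is handed in; nothing more can be done
None
```

The job is handed in at about 31 s of the 72 s allowed. No verdict came back.

**What I did**
- I tipped the lid about 10° by its rib with the far edge still on the rim. Then I lifted it off and set it down flat and released on the bare worktop.
- I gripped the block across its 44 mm side, lifted it out of the tub and stood it on the stage. I then slid it against fence_x and fence_y and left it pressed there with a 60 N grip.

**Last checks**
- **Push:** it was steady at about 16 N towards fence_x and 15 N towards fence_y. These are wrist readings and include friction, so the force on each fence could be lower. I estimate at least 8 N on each.
- **Position:** the pose did not change when I pushed harder against either fence. The tool tilt was 0.7° and its yaw was within about 0.1° of the stage angle I had measured. I judged flushness only from contact, forces and that angle, without a close-up picture.
- **Lid, cup and timer:** the last picture showed the lid flat. The cup and timer were within a few pixels of their start.

**What disagreed**
- My first grasp missed the rib. A touch on the lid showed the true fingertips about 28.5 mm behind the reported TCP, and I allowed for that from then on.
- The two cameras differed by 4–5 mm on positions, and fence_x was met about 2.6 mm beyond where I had measured it.
- The tool rose about 0.6 mm during the final press, so the block's foot may be very slightly lifted or the block may have slipped a little in the grip. That is well within the 3.5 mm limit.

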